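# Tip the grinding ball from the lidded carrier tin into the blue dish

### The job

Take the yellow-lidded carrier tin and squeeze its lid shut, carry it with the lid held shut to just above the blue dish, and there let the lid slide aside and tip the tin by its spout so that the steel grinding ball rolls gently into the blue dish, from no great height. Then stand the tin upright on the bench again, clear of the dishes, and let go.

Things in the scene. Friction and masses are not known exactly. Their poses are not given: they have to be found in the camera images.
- tin: Loose aluminium tin with yellow sliding lid, 0.16 kg. Origin: underside, below the ball pocket's centre line. Body x -45 (spout) to 30, y -17 to 40, 30 mm high. Pocket: y -10 to 10, floor 6 mm up, flat for x -15 to 25, then a 20 degree ramp up to the open lip at x -45, z 17. Tip spout down 40 to 50 degrees (about its y, top leaning to its -x) to roll the ball out. Twin, green lid: bystander.
- grip (a point): Midpoint between the two upright fins, lid open, 62 mm above the tin's underside (14 mm to +y of its origin). Axes as the tin's. Fins: 28 mm long in x, tops at z 82, lid top at z 33. Grasp from above over their outer faces, closing along y: 62 mm apart open, 34 shut. -y fin is the tin's (outer face y -17), +y fin the lid's. Squeezed, the tin slides on the bench to centre itself.
- lid (a joint): Slide of the yellow lid along the tin's +y, m: 0 shut, 0.028 fully open (as at the start). No latch: a spring pushes it open, 15 N shut, 12 N open. Squeeze the fins with 25 N or more (40 good) to shut it. Fingers opened to 52 to 60 mm (56 good) let it slide aside while the spring still holds the tin between them; beyond 62 mm the tin drops. The ball passes from 0.016 up.
- ball: Bright steel grinding ball, 16 mm in diameter, 17 g, loose in the pocket of the yellow-lidded tin. Origin at its centre. (A white ball lies in the green-lidded tin.)
- dish: Round blue plastic dish, fixed, 112 mm across the rim, 32 mm high, wall 4 mm, inner floor 5 mm up and 98 mm across. Origin: centre of its underside. The same dish in white is a bystander. Other things on the bench's middle are at most 90 mm high.

How it is judged:
On the way, in this order (a step that is already met when the one before it is completed fails the run):
1. the tin is lifted clear of the bench with its lid squeezed shut (within 6 mm) and the ball in it (height (world z) of tin above 0.03 m and value of joint lid below 0.006 m and distance between ball and tin below 0.06 m), for 0.2 s.
2. the tin is brought over or close beside the blue dish (within 130 mm of its centre), lid still shut, ball in it (all of step 1 and horizontal distance between tin and dish below 0.13 m), for 0.1 s.
3. the ball has rolled out and lies in the blue dish (horizontal distance between ball and dish below 0.05 m and height (world z) of ball below 0.03 m), for 0.2 s.
At the end, for the whole second after the job is handed in: The steel ball lies in the blue dish (centre within 50 mm of the dish's centre and less than 30 mm above the bench), and the yellow-lidded tin stands released and at rest on the bench, upright within about 8 degrees, its origin no higher than 12 mm and more than 80 mm from the dish's centre (all of step 3 and height (world z) of tin below 0.012 m and angle between tin's own z axis and vertical below 0.15 rad and linear speed of tin below 0.03 m/s and horizontal distance between tin and dish above 0.08 m); the robot touches nothing.
It fails at once if the lid comes open by more than 12 mm while the lifted tin still holds the ball and is farther than 170 mm from the blue dish's centre (value of joint lid above 0.012 m and height (world z) of tin above 0.03 m and distance between ball and tin below 0.06 m and horizontal distance between tin and dish above 0.17 m).
It fails at once if the ball is dropped from a height: it moves faster than 1.7 m/s (a fall of about 150 mm) (linear speed of ball above 1.7 m/s).
It also fails if it takes over 51 s, if anything falls off the work surface, if the arm or the gripper's body presses on something with over 40 N, if the wrist force passes 120 N, or if a joint passes its speed limit or range.

### The arm

A 6-joint arm with a two-finger parallel gripper is mounted at the origin on the work surface. World frame = base frame: x ahead of the robot, y to its left, z up, the work surface at z = 0. Lengths are in m, angles in rad, forces in N, time in s.
With the tool pointing down it reaches from about 0.25 to 0.725 m from the base axis. Payload 4 kg.
Tool frame: the origin (TCP) lies between the finger pads; the fingertips stand 8 mm ahead of it and the grasp point (between the pads) lies 11 mm behind it; z points along the fingers, y is the direction in which the jaws open and shut (so a half turn about z gives the same grasp; the last joint's range is limited). The gripper opens to 85 mm and grips with 20 to 120 N. Pads are 22 mm wide; open, the fingers measure 114 mm over their backs; the gripper's body (76 mm by 85 mm) begins 54 mm behind the grasp point. The pads swing forward as they close: fully open they stand 13 mm farther back than shut.
Start: joints at [1.172, 0.241, 0.005, 1.335, 0, 1.571], TCP at [0.194, 0.461, 0.239] pointing down, gripper open.
Joint ranges: [-2.72, 2.72], [-1.05, 1.87], [-1.09, 1.28], [-1.99, 2.15], [-1.42, 1.44], [-3.14, 3.14]. Speed limits (rad/s): [2.79, 2.79, 3.14, 3.14, 3.14, 3.14].

### API

Orientations are given as a unit quaternion [x, y, z, w].
In Python, from workcell import * gives the robot as it stands.
- The arm moves only by the tool send_rows, never from a script. Its argument "increments" is a list that holds one entry, the list of rows, each a list of 6 numbers: the shift along the tool's x, y, z in units of 50 mm (1.0 is 50 mm), then the turn, a rotation vector about the tool's x, y, z in units of 10 degrees (1.0 is 10 degrees). In form: [[[x, y, z, ax, ay, az], ...]]. A call has 1 to 8 rows; each row shifts and turns the commanded pose from where the row before left it, along the tool's axes as they then stand; what a row does not reach is not made up. A row lasts 1/8 s, in which the tool goes at most 62.5 mm and 10.7 degrees, less where a joint would pass 70% of its speed; a pose out of reach is approached as far as the arm can. A call with a number of a shift or a turn outside -1 to 1 is refused whole. A call with a gripper value outside its range is refused whole. "grip" is the closure, from 0 (fully open) to 1 (shut), set as the call begins (left out, the last holds). The fingers move at their own pace and stop on an object; the grip force is fixed at half the most. Time passes only in rows, so rows that do not move let the fingers close. It gives the time, the measured TCP pose, the force and the opening at its end, in the units of the state.
- get_obs(): the state, without advancing time (a new reading comes with each control period).
- camera(name): name is "scene" or "top"; returns a dict with "color" (480x640x3 uint8, red, green, blue), "z_map" (480x640 float32, m along the optical axis (not along the pixel's ray), 0 where there is no reading), "intrinsics" (3x3 intrinsics, pixels), "pose" (4x4, takes a point from camera to world coordinates). Camera axes: x right, y down, z forward; pixel columns grow to the right and rows downward; lengths in m; the calibration is good to about 2 mm. A picture is of the moment at which its call begins.
- job_done(): hands the job in, once; it reports no verdict.
The state is a dict: "clock": time; "joint_pos": joint angles; "joint_vel": joint speeds; "tau": joint torques, N m; "eef_pos": TCP position; "tool_rot": TCP orientation; "ft_force": force on the tool from outside, world axes, zero at the start; "ft_torque": the same for the moment, N m; "grip_width": finger opening in m.
Only numpy, scipy, OpenCV 4.12 (cv2) and the standard library are available. Lean on these libraries where they do the work, as an engineer would, in place of code of your own. Each camera call takes 0.05 s, during which the arm holds its last target.

## Working session

There is one attempt and no reset: what is moved stays moved. The work goes in short steps, Python scripts to look and compute and a tool call to move; the robot and the scene stay as the last step left them, time stands still between calls to the robot, and variables do not carry over. Pictures are saved under pics/ and viewed, and the job is handed in when it is done.

Besides the shell and the picture viewer there is one more tool, called after "Emit:" as name([rows], argument=value, ...), one row to a line, values as JSON. send_rows: Moves the arm, as the interface text tells. Its arguments: {"type":"object","properties":{"increments":{"type":"array"},"grip":{"type":"number"}},"required":["increments"]}

```bash
ls; mkdir -p pics; python3 - <<'E'
from workcell import *
import cv2, numpy as np
print(get_obs())
for n in ["top","scene"]:
    c=camera(n); cv2.imwrite(f"pics/{n}0.png",c["color"][:,:,::-1]); np.savez(f"{n}0.npz",**c)
    print(n,c["intrinsics"],c["pose"])
E
```

```text
pics
{'clock': 0.0, 'joint_pos': array([1.17200502e+00, 2.41399108e-01, 3.69321305e-03, 1.33518164e+00,
       1.70524673e-05, 1.57081944e+00]), 'joint_vel': array([ 0.00028302,  0.00043927, -0.00194578,  0.00127227,  0.00120702,
       -0.00011412]), 'tau': array([ 5.59556265e-04, -3.72319365e+01,  2.52406847e+01,  1.70147710e-02,
       -6.18332274e-05, -6.38322973e-06]), 'eef_pos': array([0.19390571, 0.46019306, 0.23840802]), 'tool_rot': array([ 1.98088220e-01,  9.80183638e-01, -1.02319992e-03, -2.15455445e-04]), 'ft_force': array([ 0.07392734, -0.04285056, -0.79183536]), 'ft_torque': array([-0.05372198,  0.00496317, -0.03665519]), 'grip_width': 0.08547267099171658}
top [[445.80359025   0.         320.20317404]
 [  0.         445.80359025 240.37668285]
 [  0.           0.           1.        ]] [[-0.01206333 -0.98992368  0.14108717  0.37467566]
 [-0.99991866  0.0113581  -0.00580279 -0.00962578]
 [ 0.00414184 -0.1411457  -0.98998017  1.02145822]
 [ 0.          0.          0.          1.        ]]
scene [[602.21212438   0.         322.78205499]
 [  0.         602.21212438 240.39383883]
 [  0.           0.           1.        ]] [[ 0.66687187  0.61311416 -0.42352442  1.05110121]
 [ 0.74506488 -0.53895596  0.39294377 -0.49382764]
 [ 0.01265838 -0.57759631 -0.81622439  1.07315482]
 [ 0.          0.          0.          1.        ]]
```

View pics/top0.png

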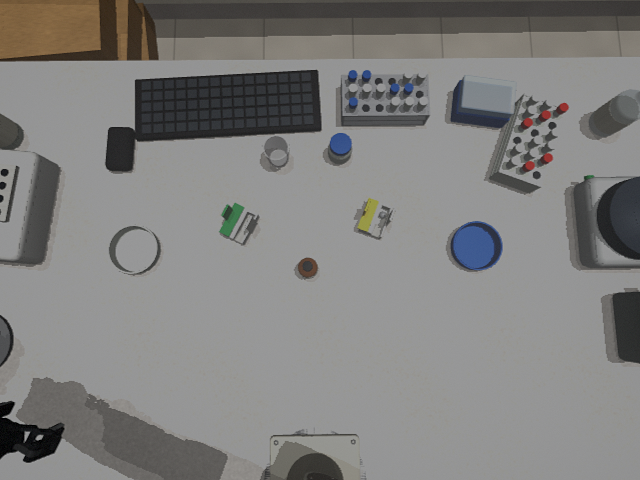

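View pics/scene0.png

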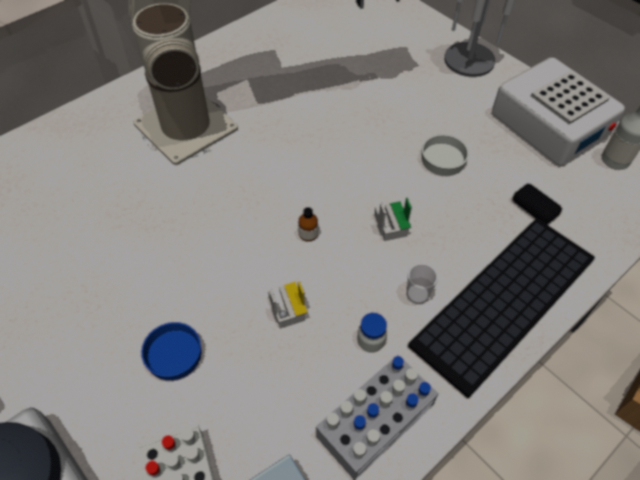

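The top view shows the yellow-lidded tin near (375,218), the blue dish at (476,246), the green-lidded twin at (240,223) and the brown bottle at (308,268). I'll zoom in for detail.

```bash
python3 - <<'E'
import cv2, numpy as np
t=np.load("top0.npz");s=np.load("scene0.npz")
a=cv2.resize(t["color"][190:250,345:405][:,:,::-1],(400,400),interpolation=cv2.INTER_CUBIC)
b=cv2.resize(s["color"][270:335,255:320][:,:,::-1],(400,400),interpolation=cv2.INTER_CUBIC)
cv2.imwrite("pics/z0.png",np.hstack([a,b]))
def pts(d):
    K=d["intrinsics"];P=d["pose"];z=d["z_map"];v,u=np.mgrid[:480,:640]
    p=np.stack([(u-K[0,2])/K[0,0]*z,(v-K[1,2])/K[1,1]*z,z],-1)
    return p@P[:3,:3].T+P[:3,3]
for n,d in [("top",t),("scene",s)]:
    hsv=cv2.cvtColor(d["color"],cv2.COLOR_RGB2HSV);W=pts(d)
    m=cv2.inRange(hsv,(20,120,80),(35,255,255))
    if n=="scene": pass
    k,l,st,c=cv2.connectedComponentsWithStats(m)
    for i in range(1,k):
        if st[i,4]>40:
            w=W[l==i]; print(n,"yellow",st[i],c[i],np.median(w,0),w.min(0),w.max(0),cv2.minAreaRect(np.argwhere(l==i)[:,::-1].astype(np.float32)))
            sel=w[(w[:,2]>0.025)&(w[:,2]<0.042)]
            print(" rect lidtop",len(sel),cv2.minAreaRect(sel[:,:2].astype(np.float32)*1000))
    m=cv2.inRange(hsv,(105,120,60),(125,255,255))
    k,l,st,c=cv2.connectedComponentsWithStats(m)
    for i in range(1,k):
        if st[i,4]>1200:
            w=W[l==i];r=w[(w[:,2]>0.027)&(w[:,2]<.04)]
            print(n,"blue",st[i],c[i],"rim",len(r),cv2.minEnclosingCircle(r[:,:2].astype(np.float32)*1000),"zmax",w[:,2].max(),"zfloor",np.median(w[:,2]))
    # all high points near tin
    
W=pts(t)[190:250,345:405].reshape(-1,3)
h=W[W[:,2]>0.06]; print(len(h),h.min(0),h.max(0))
E
```

```text
top yellow [358 198  20  33 312] [367.55448718 214.48076923] [ 0.57202811 -0.12180956  0.03353857] [ 0.53756662 -0.14511173  0.02856578] [ 0.61193388 -0.10074238  0.08512139] ((367.37939453125, 214.32571411132812), (10.176311492919922, 31.952922821044922), 20.323135375976562)
 rect lidtop 280 ((573.8675537109375, -122.75527954101562), (22.862510681152344, 74.73057556152344), 68.50806427001953)
top blue [ 453  221   49   49 1518] [474.23913043 246.17193676] rim 214 ((500.7395324707031, -367.33843994140625), 55.41156768798828) zmax 1.0214582235283653 zfloor 0.005470733989899279
scene yellow [285 282  22  34 456] [296.08552632 297.62938596] [ 0.58457952 -0.12670848  0.03274301] [ 0.54154999 -0.15014541 -0.00289591] [ 0.61751469 -0.09255786  0.08466802] ((297.1781005859375, 297.8082275390625), (33.70785140991211, 15.917596817016602), 69.44395446777344)
 rect lidtop 376 ((579.47802734375, -127.17555236816406), (24.476404190063477, 76.24954223632812), 68.80071258544922)
scene blue [ 142  323   59   57 2458] [171.83279089 350.07526444] rim 334 ((506.93121337890625, -372.8371887207031), 56.16350173950195) zmax 1.0731548210649704 zfloor 0.005314078996881855
89 [ 0.37467566 -0.17679632  0.06025143] [ 0.59816029 -0.00962578  1.02145822]
```

View pics/z0.png

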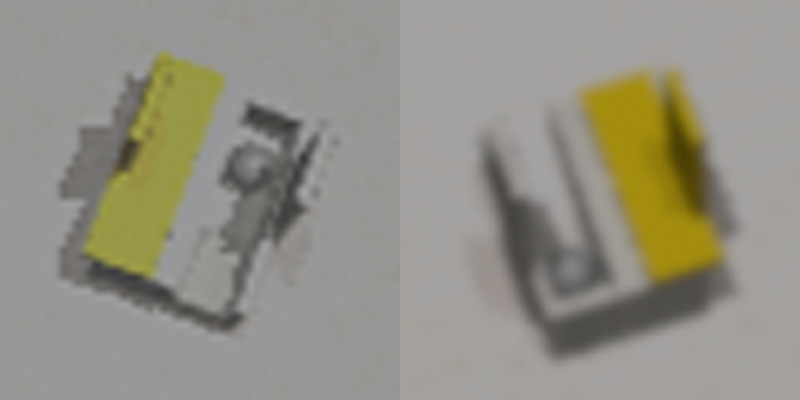

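The ball sits at the far (+x) end of the pocket and the ramp runs down-left toward the robot. So tin +x points roughly along world +x with yaw about -21°, and the lid is on its +y side. Next I'll refine this with the fins and rim rays.

```bash
cat > h.py <<'E'
import cv2, numpy as np
from scipy.spatial.transform import Rotation as R
def pts(d):
    K=d["intrinsics"];P=d["pose"];z=d["z_map"];v,u=np.mgrid[:480,:640]
    p=np.stack([(u-K[0,2])/K[0,0]*z,(v-K[1,2])/K[1,1]*z,z],-1)
    return p@P[:3,:3].T+P[:3,3]
def ray(d,uv,h):
    K=d["intrinsics"];P=d["pose"];uv=np.atleast_2d(np.asarray(uv,float))
    r=np.c_[(uv-K[[0,1],[2,2]])/K[[0,1],[0,1]],np.ones(len(uv))]@P[:3,:3].T
    return P[:3,3]+r*((h-P[2,3])/r[:,2])[:,None]
E
python3 - <<'E'
from h import *
yaw=np.radians(-21.4);ex=np.array([np.cos(yaw),np.sin(yaw)]);ey=np.array([-ex[1],ex[0]])
for n,c in [("top",(375,218)),("scene",(290,303))]:
    d=np.load(n+"0.npz");W=pts(d);u,v=c
    w=W[v-28:v+28,u-28:u+28].reshape(-1,3); w=w[(w[:,2]<.1)]
    T=np.c_[w[:,:2]@ex,w[:,:2]@ey,w[:,2]]*1000
    for nm,a,b in [("fins",60,95),("body",24,38)]:
        s=T[(T[:,2]>a)&(T[:,2]<b)]
        print(n,nm,len(s)); 
        print("  x pct",np.percentile(s[:,0],[1,10,50,90,99]).round(1)," y",np.percentile(s[:,1],[1,10,50,90,99]).round(1),"z",s[:,2].max())
        if nm=="fins":
            q=np.sort(s[:,1]);g=np.argmax(np.diff(q));m=(q[g]+q[g+1])/2
            for k in (s[s[:,1]<m],s[s[:,1]>m]): print("   fin",len(k),k.min(0).round(1),k.max(0).round(1))
    hsv=cv2.cvtColor(d["color"],cv2.COLOR_RGB2HSV)
    m=cv2.inRange(hsv,(105,100,30),(125,255,255))
    cs,_=cv2.findContours(m,cv2.RETR_EXTERNAL,cv2.CHAIN_APPROX_NONE)
    c=[k for k in cs if 1500<cv2.contourArea(k)<3500 ]
    for k in c:
        print(cv2.fitEllipse(k), ray(d,cv2.fitEllipse(k)[0],.032).round(4))
E
```

```text
top fins 81
  x pct [573.  573.6 584.8 597.1 600. ]  y [ 44.5  45.9  49.5 105.5 106.4] z 85.12139427195552
   fin 45 [573.1  44.4  60.3] [599.7  49.6  84.7]
   fin 36 [572.8 101.6  61.2] [601.4 106.4  85.1]
top body 557
  x pct [541.7 548.  577.2 611.9 616.5]  y [ 47.9  51.4  84.7  99.7 106. ] z 37.69149625726742
((476.9855651855469, 245.30381774902344), (46.99470138549805, 49.38868713378906), 127.43073272705078) [[ 0.5005 -0.3667  0.032 ]]
scene fins 126
  x pct [579.5 583.6 596.4 606.6 607.6]  y [ 42.7  43.2  99.5 103.1 104.7] z 85.1718984213169
   fin 62 [579.4  42.7  61.4] [606.8  48.   85.2]
   fin 64 [577.6  99.3  60.4] [607.9 105.   84.7]
scene body 682
  x pct [548.4 555.9 592.2 620.5 623.3]  y [ 43.3  62.2  83.7  99.3 104.5] z 37.99953497648501
((171.42115783691406, 350.6493225097656), (55.14008331298828, 59.708492279052734), 59.51598358154297) [[ 0.5122 -0.3734  0.032 ]]
```

Emit:
send_rows([
  [[-0.73,-0.51,0,0,0,0],[-0.73,-0.51,0,0,0,0],[-0.73,-0.51,0,0,0,0],[-0.73,-0.51,0,0,0,0],[-0.73,-0.51,0,0,0,0],[-0.73,-0.51,0,0,0,0],[-0.73,-0.51,0,0,0,0],[-0.73,-0.51,0,0,0,0]],
], grip=0)

```text
clock: 1.1
eef_pos: [0.3844, 0.158, 0.239]
tool_rot: [0.198, 0.98, -0.0, -0.0]
ft_force: [0.0, 1.4, 0.2]
grip_width: 0.0855
```

Emit:
send_rows([
  [[-0.73,-0.51,0,0,0,0],[-0.73,-0.51,0,0,0,0],[-0.73,-0.51,0,0,0,0],[-0.73,-0.51,0,0,0,0],[-0.73,-0.51,0,0,0,0],[-0.73,-0.51,0,0,0,0],[-0.73,-0.51,0,0,0,0],[0,0,0,0,0,-0.14]],
])

```text
clock: 2.1
eef_pos: [0.5509, -0.1068, 0.2379]
tool_rot: [0.188, 0.982, -0.0, -0.001]
ft_force: [-0.7, 1.2, -0.4]
grip_width: 0.0853
```

Emit:
send_rows([
  [[-0.38,-0.27,0,0,0,0],[-0.38,-0.27,0,0,0,0],[0,0,0.5,0,0,0],[0,0,0.6,0,0,0],[0,0,0.6,0,0,0],[0,0,0.4,0,0,0],[0,0,0,0,0,0]],
])

```text
clock: 2.98
eef_pos: [0.5735, -0.142, 0.1322]
tool_rot: [0.185, 0.983, 0.0, -0.003]
ft_force: [-0.7, 0.1, -0.4]
grip_width: 0.0852
```

```bash
python3 - <<'E'
from workcell import *
from h import *
o=get_obs();print(o["eef_pos"],o["joint_pos"].round(2))
p=o["eef_pos"];r=R.from_quat(o["tool_rot"]).as_matrix()
for n in ["top","scene"]:
    c=camera(n);np.savez(n+"1.npz",**c)
    K=c["intrinsics"];P=np.linalg.inv(c["pose"])
    im=c["color"][:,:,::-1].copy()
    q=P[:3,:3]@p+P[:3,3];uv=K@q;uv=uv[:2]/uv[2];print(n,uv)
    u,v=uv.astype(int);cr=im[v-45:v+45,u-45:u+45]
    cr=cv2.resize(cr,(400,400),interpolation=cv2.INTER_CUBIC)
    out=cr if n=="top" else np.hstack([out,cr])
    W=pts(c);w=W.reshape(-1,3);w=w[(np.linalg.norm(w[:,:2]-p[:2],axis=1)<.09)&(w[:,2]>p[2]-.015)&(w[:,2]<p[2]+.02)]
    t=(w-p)@r*1000;print(len(t),t.min(0),t.max(0),np.median(t,0))
cv2.imwrite("pics/h1.png",out)
E
```

```text
[ 0.57353596 -0.14195136  0.13221094] [-0.24  0.49  0.08  1.17  0.    0.13]
top [382.10088372 204.65692342]
6 [  8.92767947  44.87253088 -19.29117737] [ 13.41002007  55.17007415 -12.11930591] [ 12.77885304  48.97170261 -15.91839717]
scene [285.72471326 273.55226366]
56 [-16.825673   -56.7237348  -19.97041101] [ 2.77364477 55.74138919 -8.0960372 ] [-11.72329519  42.16021513 -15.30579248]
```

View pics/h1.png

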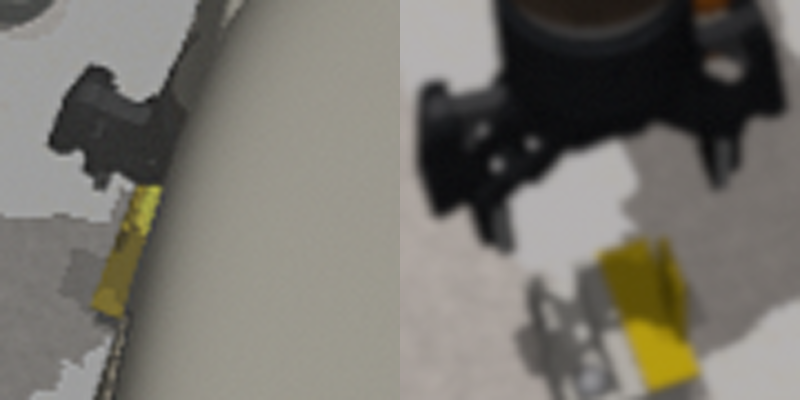

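```bash
python3 - <<'E'
from h import *
p=np.array([0.57354,-0.14195,0.13221]);r=R.from_quat([.185,.983,0,-.003]).as_matrix()
d=np.load("scene1.npz")
for uv in [(260.5,283),(312,269.6)]:
    print((ray(d,uv,.137)[0]-p)@r*1000, ray(d,uv,.137)[0])
for n in("scene","top"):
    d=np.load(n+"1.npz")
    # robot-base check: highest-radius points of base plate
    W=pts(np.load(n+"0.npz")).reshape(-1,3)
    for a,b in [(.05,.12)]:
        s=W[(abs(W[:,0])<.15)&(abs(W[:,1])<.15)&(W[:,2]>a)&(W[:,2]<b)]
        print(n,len(s), np.percentile(s,[1,99],axis=0) if len(s) else "")
    s=W[(abs(W[:,0])<.15)&(abs(W[:,1])<.15)&(W[:,2]>.004)&(W[:,2]<.03)]
    print(len(s), np.percentile(s,[2,98],axis=0))
E
```

```text
[ -6.36986222 -50.06501292  -4.77209255] [ 0.56130246 -0.19091072  0.137     ]
[-11.32002314  47.32545171  -4.90932271] [ 0.60131805 -0.10198278  0.137     ]
scene 1154 [[-0.00808496 -0.06277969  0.05086917]
 [ 0.06703054  0.0452493   0.11905185]]
2559 [[-0.08502819 -0.0970532   0.00468454]
 [ 0.10079419  0.09074645  0.02566317]]
top 592 [[ 0.02794469 -0.04969047  0.05100915]
 [ 0.0603312   0.05316453  0.11878145]]
3224 [[ 0.0093985  -0.09366855  0.00434271]
 [ 0.12312736  0.10252016  0.02353219]]
```

Emit:
send_rows([
  [[-0.08,-0.05,0.3,0,0,0],[0,0,0.4,0,0,0],[0,0,0.4,0,0,0],[0,0,0.3,0,0,0],[0,0,0.2,0,0,0],[0,0,0,0,0,0],[0,0,0,0,0,0]],
])

```text
clock: 3.95
eef_pos: [0.5791, -0.1473, 0.055]
tool_rot: [0.186, 0.983, -0.0, 0.001]
ft_force: [0.5, -0.3, 0.2]
grip_width: 0.0853
```

```bash
python3 - <<'E'
from workcell import *
from h import *
print(get_obs()["eef_pos"])
c=camera("scene");cv2.imwrite("pics/s2.png",cv2.resize(c["color"][230:350,220:380][:,:,::-1],(800,600),interpolation=cv2.INTER_CUBIC))
E
```

```text
[ 0.5790648  -0.14728522  0.05496548]
```

View pics/s2.png

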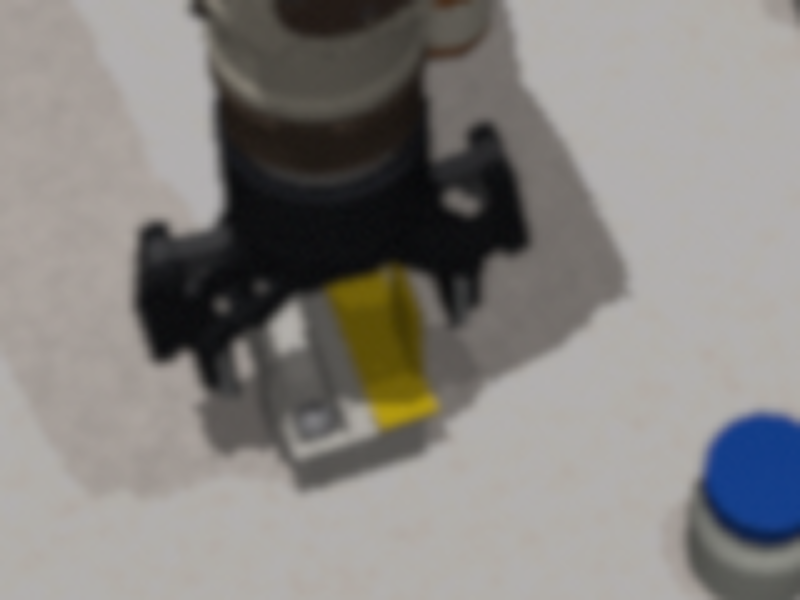

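Fingers straddle both fins with clearance on each side: the pads are at about (225,375) and (460,300), and the ball is at (320,415). Squeezing now.

Emit:
send_rows([
  [[0,0,0.02,0,0,0],[0,0,0,0,0,0],[0,0,0,0,0,0],[0,0,0,0,0,0],[0,0,0,0,0,0],[0,0,0,0,0,0],[0,0,0,0,0,0],[0,0,0,0,0,0]],
], grip=1)

```text
clock: 5.0
eef_pos: [0.5795, -0.153, 0.0592]
tool_rot: [0.188, 0.982, -0.005, 0.003]
ft_force: [-9.4, -11.9, 23.8]
grip_width: 0.0314
```

Emit:
send_rows([
  [[0,0,-0.05,0,0,0],[0,0,-0.05,0,0,0],[0,0,-0.1,0,0,0],[0,0,-0.1,0,0,0],[0,0,0,0,0,0],[0,0,0,0,0,0]],
])

```text
clock: 5.75
eef_pos: [0.5782, -0.1469, 0.0679]
tool_rot: [0.186, 0.983, 0.0, -0.0]
ft_force: [-0.3, -0.8, -1.8]
grip_width: 0.0309
```

```bash
python3 - <<'E'
from workcell import *
from h import *
o=get_obs();print(o["eef_pos"],o["ft_force"],o["grip_width"])
c=camera("scene");cv2.imwrite("pics/s3.png",cv2.resize(c["color"][230:350,220:380][:,:,::-1],(800,600),interpolation=cv2.INTER_CUBIC))
E
```

```text
[ 0.5782455  -0.1468653   0.06789696] [-0.31409954 -0.81720147 -1.79162612] 0.030944773254268167
```

View pics/s3.png

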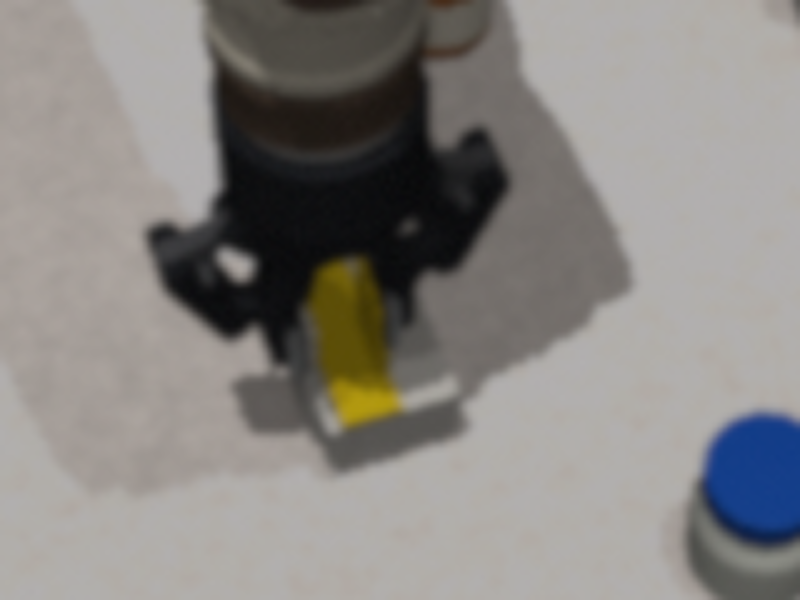

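The lid covers the pocket (yellow strip from (340,270) to (365,410)) and the tin is held level and lifted. I'll lift it higher.

Emit:
send_rows([
  [[0,0,-0.2,0,0,0],[0,0,-0.3,0,0,0],[0,0,-0.4,0,0,0],[0,0,-0.4,0,0,0],[0,0,-0.3,0,0,0],[0,0,-0.1,0,0,0],[0,0,0,0,0,0],[0,0,0,0,0,0]],
])

```text
clock: 6.8
eef_pos: [0.5778, -0.147, 0.1524]
tool_rot: [0.186, 0.983, 0.0, -0.001]
ft_force: [-0.0, -0.6, -1.8]
grip_width: 0.0308
```

```bash
python3 - <<'E'
from workcell import *
from h import *
o=get_obs();p=o["eef_pos"];r=R.from_quat(o["tool_rot"]).as_matrix();print(p,o["ft_force"],o["grip_width"],o["joint_pos"].round(2))
for n in("scene","top"):
    c=camera(n);np.savez(n+"4.npz",**c)
    K=c["intrinsics"];P=np.linalg.inv(c["pose"]);q=P[:3,:3]@(p-[0,0,.03])+P[:3,3];uv=K@q;u,v=(uv[:2]/uv[2]).astype(int)
    cr=cv2.resize(c["color"][v-40:v+40,u-40:u+40][:,:,::-1],(400,400),interpolation=cv2.INTER_CUBIC)
    out=cr if n=="scene" else np.hstack([out,cr])
    W=pts(c).reshape(-1,3);t=(W-p)@r*1000
    s=t[(abs(t[:,0])<70)&(abs(t[:,1])<70)&(t[:,2]>5)&(t[:,2]<70)]
    print(n,len(s),np.percentile(s,[1,50,99],axis=0).round(1))
cv2.imwrite("pics/s4.png",out)
E
```

```text
[ 0.57784602 -0.14700232  0.15236287] [-0.01071675 -0.60284077 -1.7910657 ] 0.03084007336575916 [-0.25  0.48  0.12  1.22 -0.    0.13]
scene 963 [[-30.9 -17.4   9.2]
 [-13.5   8.7  29.1]
 [ 43.2  39.   59.6]]
top 355 [[-4.9 14.6 20.4]
 [29.  29.1 28.9]
 [51.3 40.9 55.8]]
```

View pics/s4.png

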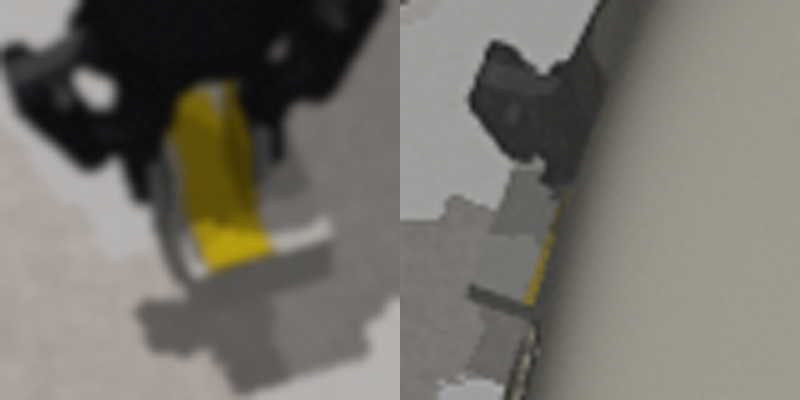

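```bash
python3 - <<'E'
from h import *
for n in("scene","top"):
    W=pts(np.load(n+"0.npz")).reshape(-1,3)
    s=W[(W[:,0]>.4)&(W[:,0]<.75)&(W[:,1]<-.18)&(W[:,1]>-.6)&(W[:,2]>.04)&(W[:,2]<.3)]
    for c in [(.565,-.40),(.57,-.3)]:
        d=np.linalg.norm(s[:,:2]-c,axis=1);i=np.argsort(d)[:3];print(n,c,d[i].round(3),s[i].round(3).tolist())
    k=s[np.linalg.norm(s[:,:2]-[.565,-.4],axis=1)<.16];print(len(k),k.max(0) if len(k) else 0)
E
```

```text
scene (0.565, -0.4) [0.103 0.103 0.103] [[0.655, -0.449, 0.053], [0.658, -0.444, 0.054], [0.657, -0.445, 0.056]]
scene (0.57, -0.3) [0.119 0.119 0.119] [[0.581, -0.181, 0.082], [0.579, -0.181, 0.072], [0.58, -0.181, 0.05]]
1721 [ 0.71953933 -0.41946261  0.09764275]
top (0.565, -0.4) [0.095 0.096 0.096] [[0.655, -0.432, 0.041], [0.656, -0.43, 0.053], [0.655, -0.433, 0.057]]
top (0.57, -0.3) [0.148 0.148 0.149] [[0.663, -0.415, 0.045], [0.663, -0.416, 0.055], [0.662, -0.416, 0.048]]
1460 [ 0.72000559 -0.41520297  0.09681931]
```

Emit:
send_rows([
  [[-0.1,-0.3,0,0,0,0],[-0.16,-0.5,0,0,0,0],[-0.2,-0.6,0,0,0,0],[-0.2,-0.6,0,0,0,0],[-0.2,-0.6,0,0,0,0],[-0.2,-0.6,0,0,0,0],[-0.2,-0.6,0,0,0,0],[-0.16,-0.5,0,0,0,0]],
])

```text
clock: 7.9
eef_pos: [0.5651, -0.3757, 0.1527]
tool_rot: [0.187, 0.982, -0.0, -0.0]
ft_force: [0.9, 0.2, -1.7]
grip_width: 0.0312
```

Emit:
send_rows([
  [[-0.13,-0.36,0,0,0,0],[-0.06,-0.16,0,0,0,0],[0,0,0,0,0,0.3],[0,0,0,0,0,0.5],[0,0,0,0,0,0.5],[0,0,0,0,0,0.2],[0,0,0,0,0,0],[0,0,0,0,0,0]],
])

```text
clock: 8.9
eef_pos: [0.5652, -0.4008, 0.1533]
tool_rot: [0.312, 0.95, 0.0, -0.0]
ft_force: [0.2, 0.3, -2.6]
grip_width: 0.0309
```

```bash
cat > look.py <<'E'
import sys
from workcell import *
from h import *
def look(name,ctr=None,hw=60):
    o=get_obs();p=o["eef_pos"];print(o["clock"],p.round(4),o["tool_rot"].round(3),o["ft_force"].round(1),o["grip_width"].round(4),o["joint_pos"].round(2))
    out=[]
    for n in("scene","top"):
        c=camera(n);np.savez(name+n+".npz",**c)
        K=c["intrinsics"];P=np.linalg.inv(c["pose"]);q=P[:3,:3]@((p-[0,0,.03]) if ctr is None else np.array(ctr))+P[:3,3];uv=K@q;u,v=(uv[:2]/uv[2]).astype(int)
        v=max(v,hw);u=max(u,hw)
        out.append(cv2.resize(c["color"][v-hw:v+hw,u-hw:u+hw][:,:,::-1],(400,400),interpolation=cv2.INTER_CUBIC))
    cv2.imwrite("pics/"+name+".png",np.hstack(out))
    return o
E
python3 -c "
from look import *
look('a5')"
```

```text
Traceback (most recent call last):
  File "look.py", line 5, in look
    o=get_obs();p=o["eef_pos"];print(o["clock"],p.round(4),o["tool_rot"].round(3),o["ft_force"].round(1),o["grip_width"].round(4),o["joint_pos"].round(2))
                                                                                                         ^^^^^^^^^^^^^^^^^^^^^
AttributeError: 'float' object has no attribute 'round'
```

Emit:
send_rows([
  [[0,0,0.2,0,0,0],[0,0,0.3,0,0,0],[0,0,0.3,0,0,0],[0,0,0.1,0,0,0],[0,0,0,0,0,0],[0,0,0,0,0,0]],
])

```text
clock: 9.65
eef_pos: [0.5656, -0.4012, 0.1089]
tool_rot: [0.313, 0.95, -0.0, 0.001]
ft_force: [-0.7, 0.9, -2.7]
grip_width: 0.0312
```

```bash
sed -i 's/o\["grip_width"\].round(4)/round(float(o["grip_width"]),4)/' look.py
python3 -c "
from look import *
look('a5')"
```

```text
9.65 [ 0.5656 -0.4012  0.1089] [ 0.313  0.95  -0.     0.001] [-0.7  0.9 -2.7] 0.0312 [-0.62  0.7   0.39  1.26  0.    0.02]
```

View pics/a5.png

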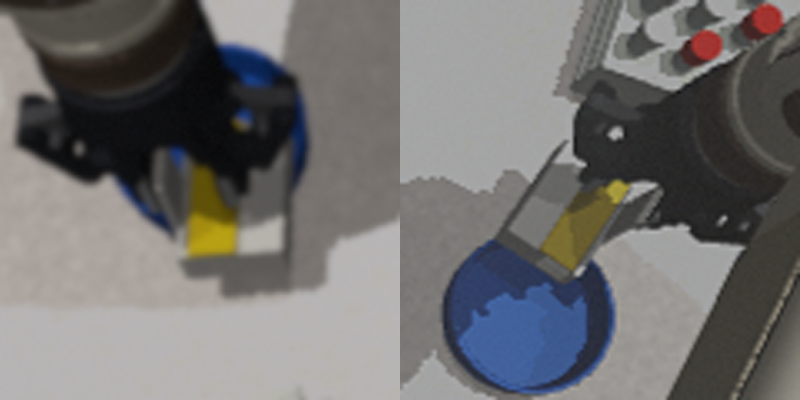

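Emit:
send_rows([
  [[0,0,0,0,0,0],[0,0,0,0,0,0],[0,0,0,0,0,0],[0,0,0,0,0,0],[0,0,0,0,0,0],[0,0,0,0,0,0]],
], grip=0.36)

```text
clock: 10.5
eef_pos: [0.5653, -0.4009, 0.1083]
tool_rot: [0.313, 0.95, 0.0, -0.0]
ft_force: [-0.4, 0.2, -1.8]
grip_width: 0.0546
```

```bash

python3 -c "
from look import *
look('a6')"
```

```text
10.5 [ 0.5653 -0.4009  0.1083] [ 0.313  0.95   0.    -0.   ] [-0.4  0.2 -1.8] 0.0546 [-0.62  0.7   0.39  1.26 -0.    0.02]
```

View pics/a6.png

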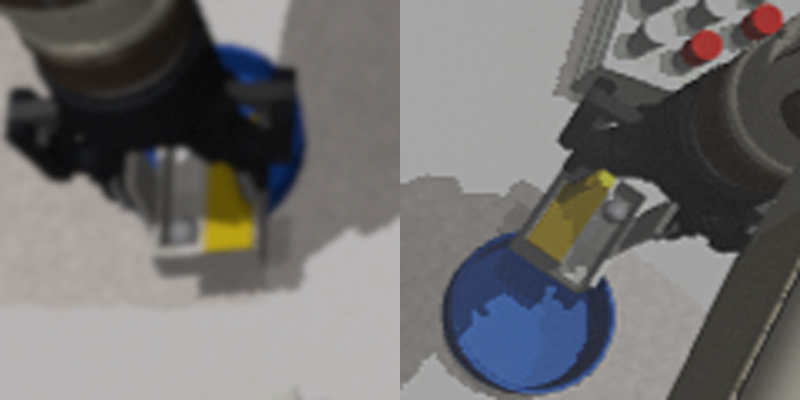

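Lid stands about 20 mm aside, the ball is visible at (615,210) in the right half, the lip is over the dish and the tin is still held. Now I tilt slowly, pivoting about the lip.

Emit:
send_rows([
  [[0.03,0,-0.031,0,-0.2,0],[0.03,0,-0.031,0,-0.2,0],[0.045,0,-0.046,0,-0.3,0],[0.045,0,-0.046,0,-0.3,0],[0.045,0,-0.046,0,-0.3,0],[0.03,0,-0.031,0,-0.2,0],[0,0,0,0,0,0],[0,0,0,0,0,0]],
])

```text
clock: 11.6
eef_pos: [0.5555, -0.3937, 0.1188]
tool_rot: [0.31, 0.942, -0.041, 0.124]
ft_force: [0.1, -0.4, -2.8]
grip_width: 0.0547
```

```bash

python3 -c "
from look import *
look('a7')"
```

```text
11.6 [ 0.5555 -0.3937  0.1188] [ 0.31   0.942 -0.041  0.124] [ 0.1 -0.4 -2.8] 0.0547 [-0.61  0.48 -0.    0.82 -0.01  0.02]
```

View pics/a7.png

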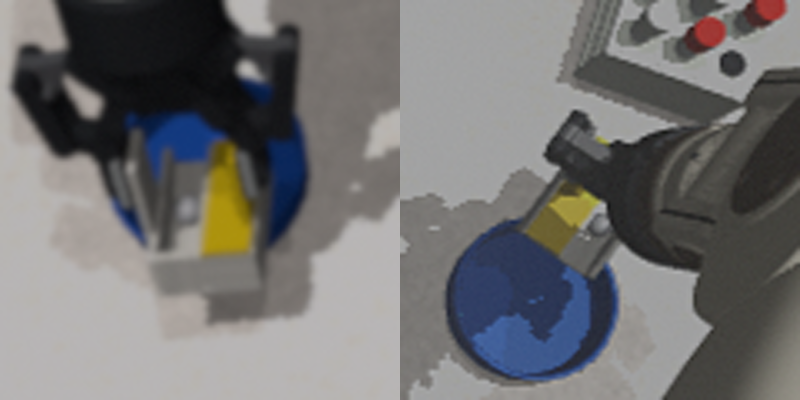

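Tin is tilted 15° and the ball has rolled to the ramp foot at about (600,222). Continuing slowly.

Emit:
send_rows([
  [[0.03,0,-0.02,0,-0.2,0],[0.03,0,-0.02,0,-0.2,0],[0.03,0,-0.02,0,-0.2,0],[0.03,0,-0.02,0,-0.2,0],[0.03,0,-0.02,0,-0.2,0],[0.03,0,-0.02,0,-0.2,0],[0.03,0,-0.02,0,-0.2,0],[0,0,0,0,0,0]],
])

```text
clock: 12.7
eef_pos: [0.5447, -0.3857, 0.1205]
tool_rot: [0.303, 0.92, -0.078, 0.237]
ft_force: [0.5, -0.2, -2.5]
grip_width: 0.0547
```

```bash

python3 -c "
from look import *
look('a8')"
```

```text
12.7 [ 0.5447 -0.3857  0.1205] [ 0.303  0.92  -0.078  0.237] [ 0.5 -0.2 -2.5] 0.0547 [-0.61  0.34 -0.33  0.39 -0.01  0.02]
```

View pics/a8.png

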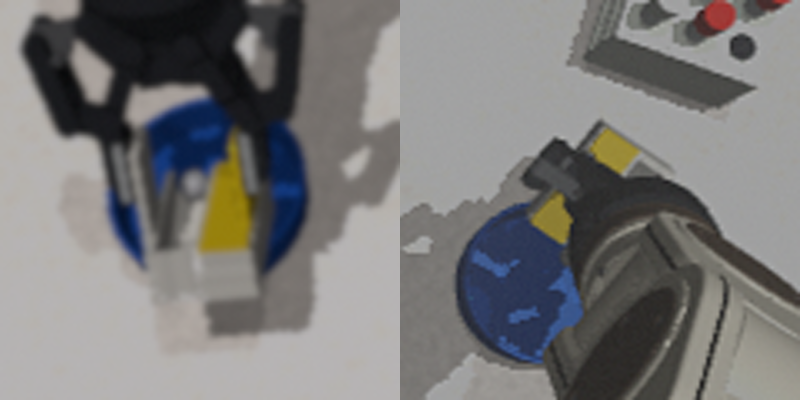

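At 29° the ball is rolling along the ramp (at (195,183) in the left half). Continuing.

Emit:
send_rows([
  [[0.03,0,-0.02,0,-0.2,0],[0.03,0,-0.02,0,-0.2,0],[0.03,0,-0.02,0,-0.2,0],[0.03,0,-0.02,0,-0.2,0],[0.03,0,-0.02,0,-0.2,0],[0.03,0,-0.02,0,-0.2,0],[0,0,0,0,0,0],[0,0,0,0,0,0]],
])

```text
clock: 13.8
eef_pos: [0.5375, -0.3803, 0.1218]
tool_rot: [0.293, 0.89, -0.11, 0.333]
ft_force: [0.9, 0.9, -1.7]
grip_width: 0.0544
```

```bash

python3 -c "
from look import *
look('a9')"
```

```text
13.8 [ 0.5375 -0.3803  0.1218] [ 0.293  0.89  -0.11   0.333] [ 0.9  0.9 -1.7] 0.0544 [-0.61  0.28 -0.58 -0.01 -0.02  0.02]
```

View pics/a9.png

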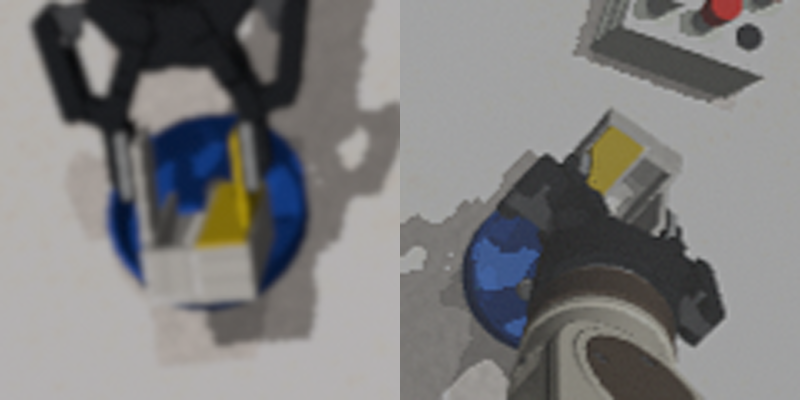

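Emit:
send_rows([
  [[0,0,0,0,-0.3,0],[0,0,0,0,0,0],[-0.2,0,-0.23,0,0,0],[-0.2,0,-0.23,0,0,0],[-0.2,0,-0.23,0,0,0],[0,0,0,0,0,0]],
])

```text
clock: 14.65
eef_pos: [0.5362, -0.3793, 0.1696]
tool_rot: [0.29, 0.88, -0.118, 0.358]
ft_force: [0.2, 0.1, -1.9]
grip_width: 0.0546
```

```bash

python3 -c "
from look import *
look('b1',(.506,-.371,.02),45)"
```

```text
14.65 [ 0.5362 -0.3793  0.1696] [ 0.29   0.88  -0.118  0.358] [ 0.2  0.1 -1.9] 0.0546 [-0.61  0.2  -0.59  0.02 -0.02  0.02]
```

View pics/b1.png

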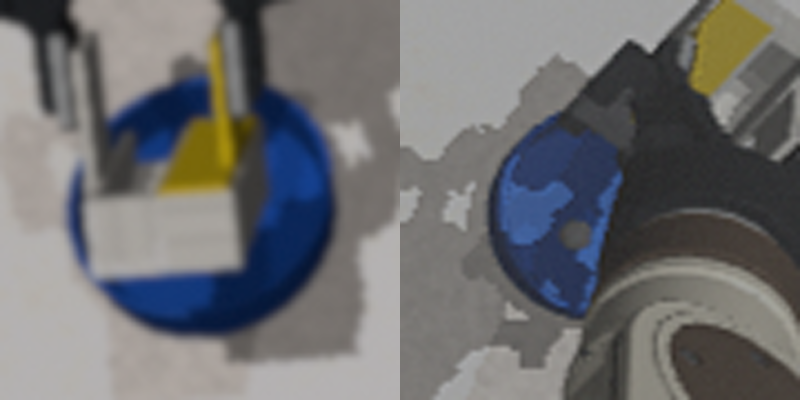

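The ball lies in the blue dish, at (575,235) in the right half. Now I level the tin and carry it back toward the free space where it came from.

Emit:
send_rows([
  [[0,0,0,0,0.4,0],[0,0,0,0,0.7,0],[0,0,0,0,0.7,0],[0,0,0,0,0.7,0],[0,0,0,0,0.7,0],[0,0,0,0,0.7,0],[0,0,0,0,0.5,0],[0,0,0,0,0,0]],
])

```text
clock: 15.75
eef_pos: [0.5357, -0.3791, 0.1642]
tool_rot: [0.313, 0.95, 0.0, -0.001]
ft_force: [-0.2, -0.7, -1.4]
grip_width: 0.0547
```

Emit:
send_rows([
  [[0.15,0.3,0,0,0,0],[0.25,0.5,0,0,0,0],[0.3,0.6,0,0,0,0],[0.3,0.6,0,0,0,0],[0.3,0.6,0,0,0,0],[0.2,0.4,0,0,0,0],[0.15,0.3,0,0,0,0],[0,0,0,0,0,0]],
])

```text
clock: 16.75
eef_pos: [0.5665, -0.1956, 0.1672]
tool_rot: [0.312, 0.95, -0.0, 0.0]
ft_force: [0.4, -0.3, -2.0]
grip_width: 0.0549
```

```bash

python3 -c "
from look import *
o=look('b2');p=o['eef_pos'];r=R.from_quat(o['tool_rot']).as_matrix()
W=pts(np.load('b2scene.npz')).reshape(-1,3);t=(W-p)@r*1000
s=t[(abs(t[:,0])<70)&(abs(t[:,1])<70)&(t[:,2]>15)&(t[:,2]<75)];print(np.percentile(s,[1,99],axis=0).round(1))
tp=s[(s[:,2]<36)&(s[:,2]>20)];print(np.polyfit(tp[:,0],tp[:,2],1))
"
```

```text
16.75 [ 0.5665 -0.1956  0.1672] [ 0.312  0.95  -0.     0.   ] [ 0.4 -0.3 -2. ] 0.0549 [-0.33  0.47  0.15  1.25 -0.    0.3 ]
[[-30.8 -24.8  18.1]
 [ 44.4  29.1  54.9]]
[-0.04783123 24.78653504]
```

View pics/b2.png

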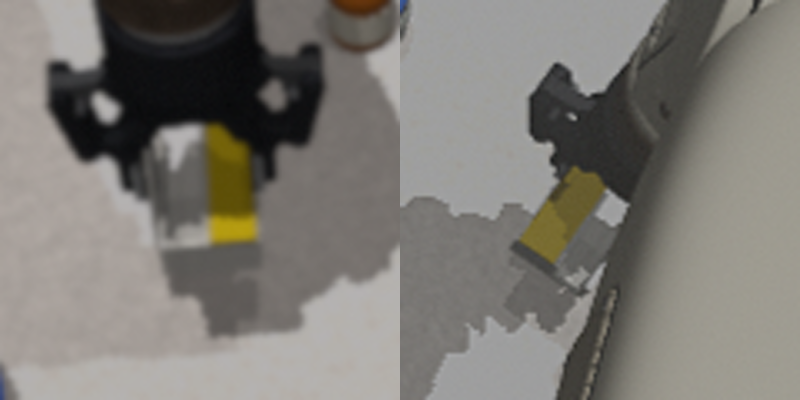

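Emit:
send_rows([
  [[0,0,0.3,0,0,0],[0,0,0.5,0,0,0],[0,0,0.5,0,0,0],[0,0,0.4,0,0,0],[0,0,0.25,0,0,0],[0,0,0.15,0,0,0],[0,0,0,0,0,0],[0,0,0,0,0,0]],
])

```text
clock: 17.85
eef_pos: [0.5671, -0.1969, 0.0627]
tool_rot: [0.313, 0.95, -0.0, 0.001]
ft_force: [0.1, 0.3, -2.4]
grip_width: 0.0543
```

Emit:
send_rows([
  [[0,0,0.03,0,0,0],[0,0,0.03,0,0,0],[0,0,0,0,0,0],[0,0,0,0,0,0]],
])

```text
clock: 18.35
eef_pos: [0.5665, -0.1966, 0.0589]
tool_rot: [0.313, 0.95, -0.0, 0.0]
ft_force: [0.1, 0.5, -2.7]
grip_width: 0.0547
```

Emit:
send_rows([
  [[0,0,0.03,0,0,0],[0,0,0.03,0,0,0],[0,0,0,0,0,0],[0,0,0,0,0,0]],
])

```text
clock: 18.85
eef_pos: [0.5664, -0.1967, 0.0559]
tool_rot: [0.313, 0.95, -0.0, -0.0]
ft_force: [0.5, 0.1, -2.0]
grip_width: 0.0548
```

Emit:
send_rows([
  [[0,0,0.03,0,0,0],[0,0,0,0,0,0],[0,0,0.03,0,0,0],[0,0,0,0,0,0],[0,0,0,0,0,0]],
])

```text
clock: 19.48
eef_pos: [0.5666, -0.1968, 0.0551]
tool_rot: [0.313, 0.95, -0.0, 0.001]
ft_force: [-4.9, 1.0, 10.6]
grip_width: 0.0546
```

```bash

python3 -c "
from look import *
o=look('b3')
W=pts(np.load('b3scene.npz')).reshape(-1,3);p=o['eef_pos'];r=R.from_quat(o['tool_rot']).as_matrix();t=(W-p)@r*1000
s=W[(abs(t[:,0])<46)&(abs(t[:,1]+5)<40)&(W[:,2]>.02)&(W[:,2]<.045)];print(np.percentile(s[:,2],[5,25,50,75,95]))
"
```

```text
19.475 [ 0.5666 -0.1968  0.0551] [ 0.313  0.95  -0.     0.001] [-4.9  1.  10.6] 0.0546 [-0.33  0.57 -0.    1.   -0.    0.3 ]
[0.02329971 0.02892382 0.03108749 0.03317675 0.03594817]
```

View pics/b3.png

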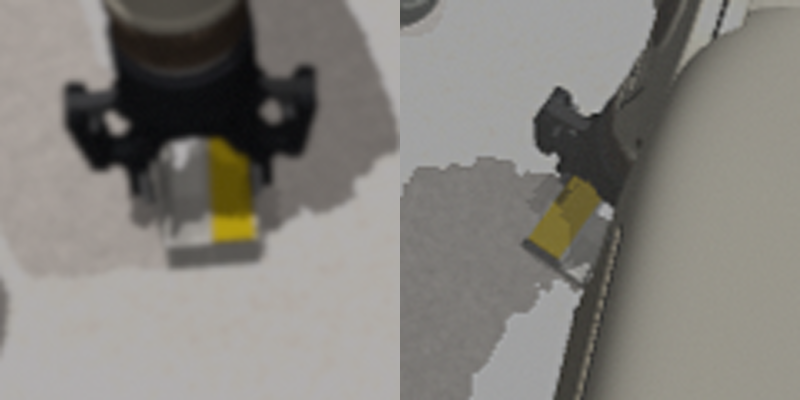

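Contact with the bench (10 N) and the body top is at about 31 mm, so the tin is standing. Releasing gently.

Emit:
send_rows([
  [[0,0,-0.02,0,0,0],[0,0,0,0,0,0],[0,0,0,0,0,0]],
], grip=0.25)

```text
clock: 19.95
eef_pos: [0.5665, -0.1966, 0.0536]
tool_rot: [0.313, 0.95, -0.0, -0.0]
ft_force: [0.2, 0.2, 0.5]
grip_width: 0.0638
```

Emit:
send_rows([
  [[0,0,0,0,0,0],[0,0,0,0,0,0],[0,0,0,0,0,0],[0,0,0,0,0,0],[0,0,0,0,0,0]],
], grip=0.0)

```text
clock: 20.58
eef_pos: [0.5665, -0.1967, 0.0539]
tool_rot: [0.313, 0.95, -0.0, 0.0]
ft_force: [0.4, 0.1, 0.6]
grip_width: 0.0851
```

```bash

python3 -c "
from look import *
look('b4')"
```

```text
20.575 [ 0.5665 -0.1967  0.0539] [ 0.313  0.95  -0.     0.   ] [0.4 0.1 0.6] 0.0851 [-0.33  0.57 -0.    1.   -0.    0.3 ]
```

View pics/b4.png

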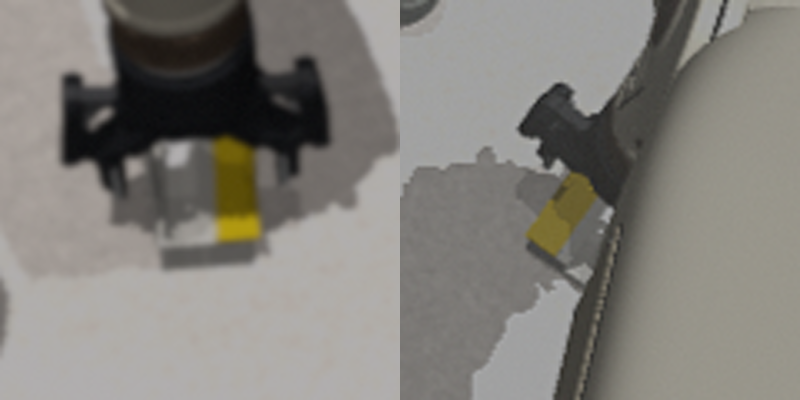

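Tin stands flat with clear gaps on both sides: fingers at (115,180) and (285,165), tin edges at (160,…) and (262,…). I rise straight up, then move away to look.

Emit:
send_rows([
  [[0,0,-0.2,0,0,0],[0,0,-0.4,0,0,0],[0,0,-0.6,0,0,0],[0,0,-0.8,0,0,0],[0,0,-0.8,0,0,0],[0,0,-0.4,0,0,0],[0,0,0,0,0,0]],
])

```text
clock: 21.55
eef_pos: [0.5678, -0.1971, 0.2168]
tool_rot: [0.313, 0.95, -0.0, 0.003]
ft_force: [1.2, 0.0, 0.2]
grip_width: 0.0854
```

Emit:
send_rows([
  [[0.6,0.5,0,0,0,0],[0.6,0.5,0,0,0,0],[0.6,0.5,0,0,0,0],[0.6,0.5,0,0,0,0],[0.6,0.5,0,0,0,0],[0.4,0.3,0,0,0,0],[0,0,0,0,0,0],[0,0,0,0,0,0]],
])

```text
clock: 22.55
eef_pos: [0.5126, 0.0166, 0.2132]
tool_rot: [0.313, 0.95, -0.0, -0.0]
ft_force: [0.1, -0.5, -0.2]
grip_width: 0.0852
```

```bash

python3 -c "
from look import *
look('c',(.54,-.28,.02),75)
yaw=np.radians(-36.4);ex=np.array([np.cos(yaw),np.sin(yaw)]);ey=np.array([-ex[1],ex[0]])
for n in('scene','top'):
    d=np.load('c'+n+'.npz');W=pts(d);hsv=cv2.cvtColor(d['color'],cv2.COLOR_RGB2HSV)
    near=np.linalg.norm(W[...,:2]-[.5665,-.197],axis=2)<.08
    w=W[near];b=w[(w[:,2]>.025)&(w[:,2]<.038)]
    A=np.c_[b[:,:2]-b[:,:2].mean(0),np.ones(len(b))];cf=np.linalg.lstsq(A,b[:,2],rcond=None)[0];print(n,'top z',cf[2],'slope',cf[:2],'fin z',w[:,2].max())
    print(' ctr',b[:,:2].mean(0))
    dn=np.linalg.norm(W[...,:2]-[.506,-.371],axis=2)<.046
    m=(dn&(hsv[...,1]<100)).astype(np.uint8);k,l,st,c=cv2.connectedComponentsWithStats(m)
    for i in range(1,k):
        if st[i,4]>8: print(' ball?',st[i],c[i],ray(d,c[i],.013)[0])
"
```

```text
22.55 [0.5126 0.0166 0.2132] [ 0.313  0.95  -0.    -0.   ] [ 0.1 -0.5 -0.2] 0.0852 [ 0.03  0.28 -0.01  1.28 -0.    0.67]
scene top z 0.031036650538626028 slope [0.03974968 0.06202922] fin z 0.08498394193247394
 ctr [ 0.56799939 -0.1905292 ]
 ball? [171 341   8   8  52] [174.38461538 344.75      ] [ 0.49578017 -0.36013151  0.013     ]
top top z 0.03194469199725134 slope [0.05285972 0.06113334] fin z 0.08534577907881635
 ctr [ 0.55957402 -0.18279804]
 ball? [470 223  27  17  94] [485.57446809 229.        ] [ 0.54043202 -0.39568002  0.013     ]
 ball? [466 247   8   7  44] [469.63636364 250.43181818] [ 0.49132106 -0.35607603  0.013     ]
```

View pics/c.png

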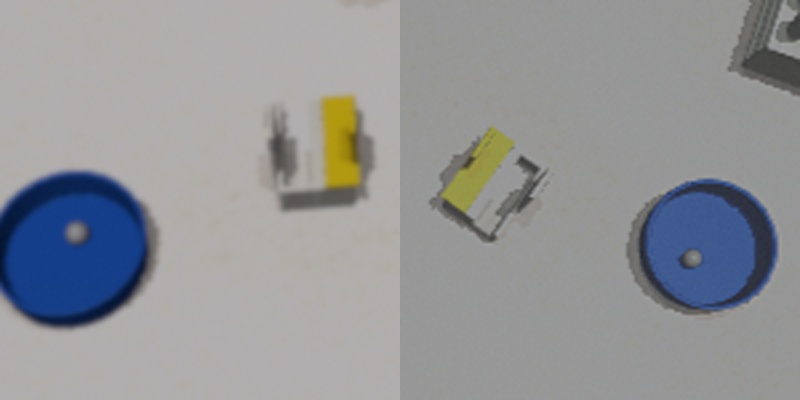

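The steel ball lies in the blue dish (right half (690,258), left half (76,232)), about 16 mm from its centre. The tin stands upright and empty, well away from the dish.

```bash
python3 -c "
from workcell import *
print(job_done())"
```

```text
the job is handed in; nothing more can be done
None
```

The ball is in the blue dish and the tin is back on the bench. I handed the job in at 22.6 s; it gives no verdict.

- **What I did:** I squeezed the yellow-lidded tin's lid shut, lifted it and carried it to the blue dish. There I opened the fingers to about 55 mm so the lid slid aside. I then tipped the tin slowly about its lip, to about 44° in all, and the ball had rolled out by about 40°. After that I levelled the tin, stood it on the bench, released it and moved the arm away.
- **Ball:** The last pictures show it in the dish, about 15–21 mm from the centre.
- **Tin:** It stands upright about 0.17 m from the dish. Its body top is at about 31–32 mm and its fin tops at about 85 mm. The fitted top surface sloped about 4°, mostly because the lid is thicker than the body and was fitted with it.
- **Gripper:** It is fully open, about 0.2 m above the bench and touching nothing.
- **What disagreed:**
  - The two cameras differed by about 6–12 mm in x and y, so I used their mean, which was good enough.
  - The finger opening read 31 mm with the lid shut, against 34 mm given.
  - The grasp ended about 8 mm higher on the fins than planned, because the squeeze pushed the arm up with about 24 N. This did no harm.

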